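# Show a sound heat sink to the inspection camera

### The arm

A 6-joint arm with a two-finger parallel gripper is mounted at the origin on the work surface. World frame = base frame: x ahead of the robot, y to its left, z up, the work surface at z = 0. Lengths are in m, angles in rad, forces in N, time in s.
With the tool pointing down it reaches from about 0.3 to 0.775 m from the base axis. Payload 14.6 kg.
Tool frame: the origin (TCP) lies midway between the tips of the shut fingers; the grasp point (between the pads) lies 19 mm behind it (ctrl.hold_point_z is the distance from the TCP to the grasp point, in m); z points along the fingers, x is the direction in which the jaws open and shut, and the axes are right-handed (so a half turn about z gives the same grasp; the last joint's range is limited). The gripper opens to 94 mm and grips with 3 to 60 N. Pads are 16 mm wide; open, the fingers measure 119 mm over their backs; the gripper's body (75 mm by 177 mm) begins 78 mm behind the grasp point.
Start: joints at [-1.236, 0.3, 1.521, -0, 1.321, -0.067], TCP at [0.215, -0.506, 0.205] pointing down, gripper open.
Joint ranges: [-3.03, 3.03], [-0.79, 2.21], [0.23, 2.52], [-1.04, 4.18], [0, 3.07], [-2.55, 2.55]. Speed limits (rad/s): [2.22, 2.22, 2.57, 3.14, 3.14, 3.14].

### API

Orientations are given as [roll, pitch, yaw] about the fixed x, y, z axes, in that order (R = Rz(yaw) Ry(pitch) Rx(roll)).
In Python, from station import ctrl, viewer, ticket, nets gives the robot as it stands.
- The arm moves only by the tool carry_out, never from a script. Its argument "commands" is one flat list of numbers, 7 for each row, row after row: the closure, from -1 (fully open) to 1 (shut), so that 0 is half open, then the shift along the world's x, y, z in cm, then the turn, a rotation vector about the world's x, y, z in rad. In form: [gripper, tx, ty, tz, ax, ay, az, gripper, tx, ty, tz, ax, ay, az, ...]. A call has 1 to 12 rows; each row is the pose to reach, as a shift and turn from the pose measured when the call began; what a row does not reach only later rows make up. A row lasts 1/12 s, in which the tool goes at most 41.7 mm and 7.16 degrees, less where a joint would pass 70% of its speed; a pose out of reach is approached as far as the arm can. A call with a gripper value outside its range is refused whole. The fingers move at their own pace and stop on an object; "force" is the grip in N (left out, the last holds). Time passes only in rows, so rows that repeat a pose let the fingers close. It gives the time, the measured TCP pose, the force and the opening at its end, in the units of the state.
- ctrl.get_obs(): the state, without advancing time (a new reading comes with each control period).
- viewer.camera(name): name is "side" or "top" or "wrist"; returns (picture, depth): 384x512x3 uint8, blue, green, red; 384x512 float32, m along the optical axis (not along the pixel's ray), 0 where there is no reading.
- viewer.camera_info(name): a dict with "fx", "fy", "cx", "cy" (pixels), "R" (3x3) and "t" (3): a world point X has camera coordinates R X + t. Camera axes: x right, y down, z forward; pixel columns grow to the right and rows downward; lengths in m; the calibration is good to about 2 mm. The wrist camera is an equidistant fisheye: a pixel r from the principal point sees the ray r / f radians off the axis. A picture is of the moment at which its call begins: read the wrist's pose just before it. camera_info takes no time and is no camera call; for the wrist camera it gives the pose at the moment of the call.
- ticket.hand_in(): hands the job in, once; it reports no verdict.
Trained networks look in the newest picture that a camera, given by its name, has taken for a name from the list of things; names that differ only in an ending like _2 or _b are one class to them, and where a whole thing is asked for, a point or a joint stands for the part that bears it (a point fixed in the world has none). Each returns a list of dicts, best first, with "confidence" (0 to 1); they miss things now and then, are a little off and sometimes report something else, mostly with a low value. They report only what shows in the picture. A call takes as long as a camera call. They do not tell look-alikes from the thing itself.
- nets.silhouettes(camera, thing): "region" (384x512 bool, what is visible of it) and "extent" ([left, top, right, bottom] in pixels, round what is visible of it).
The state is a dict: "time_s": time; "qpos": joint angles; "joint_vel": joint speeds; "tau": joint torques, N m; "ee_pos": TCP position; "eef_rot": TCP orientation; "force": force on the tool from outside, world axes, zero at the start; "moment": the same for the moment, N m; "grip_width": finger opening in m.
Only numpy, scipy, OpenCV 4.12 (cv2) and the standard library are available. Lean on these libraries where they do the work, as an engineer would, in place of code of your own. Each camera call takes 0.05 s, during which the arm holds its last target. There are 200 camera calls.

### The job

One of the two tall finned heat sinks in the tray has its fins snapped off at one end: put that reject in the scrap bin first. Then pick up the sound tall heat sink and finish holding it still in the air in front of the inspection camera, its flat underside squarely facing the lens and about 60 mm from it, centred on the lens, its long side parallel to the long side of the camera head. Do not let go of it at the end, and do not disturb the camera or the other things on the bench.

Things in the scene. Friction and masses are not known exactly. Their poses are not given: they have to be found in the camera images.
- sample_center (a point): Centre (half-way up) of the sound tall heat sink: bare aluminium, 60 mm long (x), 40 mm wide (y), 34 mm high (z up), a 6 mm flat base plate with five full-length fins along x; the outer fins are flush with the long sides, so it can be gripped across y (40 mm). The flat underside lies 17 mm below this point. About 95 g (may vary). It lies upright in the tray, turned by up to about 25 degrees; which of the three places in the tray is random.
- reject_center (a point): Centre (half-way up) of the reject tall heat sink: same size and material (60 x 40 x 34 mm, underside 17 mm below this point), but the fins are broken off over the last 18 mm at its +x end, leaving the bare base plate there. About 80 g. Grip across y (40 mm) at this point, where the fins still stand (from x = -30 to +12 mm).
- low_center (a point): Centre of a low square heat sink, aluminium, 44 x 44 x 16 mm, also in the tray. Leave it where it is.
- tray: Shallow black parts tray, fixed, 340 mm (x) by 180 mm (y), rim 8 mm high, floor 4 mm thick; origin at the centre of its underside on the bench. The three heat sinks stand in a row along its x, about 95 mm apart.
- bin: Grey open scrap bin, fixed, 170 x 170 mm outside, 60 mm high, walls and floor 4 mm; origin at the centre of its underside on the bench. It and the camera change sides at random.
- lens (a point): Centre of the lens front, 45 mm from the head's pivot along the head's axis. z: viewing direction (up, leaning roughly towards the robot by 0.15 to 0.5 rad); y: long side of the head. A part shown as asked has its centre at x = 0, y = 0, z = 77 mm here, its own z along this z and its x along this y (either way round).
- camera: Inspection camera, fixed: dark base plate 100 x 125 mm, two uprights 97 mm high, between them the oblong grey head, 84 mm long (y) by 44 mm by 50 mm, on a pivot 85 mm above the bench, with a black lens barrel 38 mm across. Origin under the base plate's centre. The head stays as tipped unless pushed hard.
- jar_center (a point): Middle of a small amber glass jar, 48 mm across, 50 mm high. Bystander.
- driver_grip (a point): Handle of a screwdriver lying on the bench, 170 mm long. Bystander.
- spool_center (a point): Middle of a white spool, 56 mm across, 40 mm high. Bystander.
- adapter_center (a point): Middle of a flat black plastic box, 85 x 110 x 28 mm. Bystander.
- mouse_center (a point): Middle of a red computer mouse, 100 x 58 x 33 mm. Bystander.
Things that resemble listed ones, but are neither listed nor needed, are in the scene too. What is shaped like the part that bears sample_center but green or purple is not meant.

How it is judged:
By the outcome, as a careful person would: the job done as asked, in the order asked, and still so for the second after the job is handed in, while the arm keeps its last pose, push and grip.
It also fails if it takes over 56 s, if anything falls off the work surface, if the arm or the gripper's body presses on something with over 40 N, if the wrist force passes 120 N, or if a joint passes its speed limit or range.

## Working session

There is one attempt and no reset: what is moved stays moved. The work goes in short steps, Python scripts to look and compute and a tool call to move; the robot and the scene stay as the last step left them, time stands still between calls to the robot, and variables do not carry over. Pictures are saved under pics/ and viewed, about 8 in all and at most 12, crops included, and the job is handed in when it is done.

Besides the shell and the picture viewer there is one more tool, called by a JSON object that holds its "op" and its "data", one argument or row to a line. carry_out: Moves the arm, as the interface text tells. Its arguments: {"type":"object","properties":{"commands":{"type":"array","items":{"type":"number"}},"force":{"type":"number"}},"required":["commands"]}

```bash
mkdir -p pics; ls; python3 - <<'E'
from station import ctrl, viewer, ticket, nets
import cv2,numpy as np,pickle
o=ctrl.get_obs();print({k:np.round(v,3) for k,v in o.items()}, ctrl.hold_point_z)
D={}
ims=[]
for c in("top","side"):
    i=viewer.camera_info(c);p,d=viewer.camera(c);D[c]=(p,d,i)
    cv2.imwrite(f"pics/{c}0.png",cv2.resize(p,(768,576)))
    print(c,i)
    for t in ["sample_center","reject_center","low_center","tray","bin","camera"]:
        for r in nets.silhouettes(c,t)[:4]: print(c,t,round(r["confidence"],2),np.round(r["extent"]),r["region"].sum()); D.setdefault((c,t),[]).append(r)
pickle.dump(D,open("d0.pkl","wb"))
E
```

```text
pics
{'time_s': np.float64(0.0), 'qpos': array([-1.236,  0.3  ,  1.522,  0.   ,  1.321, -0.067]), 'joint_vel': array([ 0.001,  0.001,  0.   , -0.001, -0.001, -0.   ]), 'tau': array([-0.0000e+00, -5.3181e+01, -3.5274e+01,  7.1000e-02,  2.4000e-02,
       -0.0000e+00]), 'ee_pos': array([ 0.215, -0.506,  0.205]), 'eef_rot': array([-3.142e+00,  1.000e-03, -1.169e+00]), 'force': array([0.658, 0.112, 0.709]), 'moment': array([-0.037,  0.004,  0.044]), 'grip_width': np.float64(0.094)} 0.0188
top {'fx': 388.8234617436547, 'fy': 388.8234617436547, 'cx': 259.35923875054226, 'cy': 191.19613046645708, 'R': array([[-0.01821473, -0.99961673, -0.02084741],
       [-0.99873625,  0.01916762, -0.04645968],
       [ 0.04684147,  0.01997481, -0.9987026 ]]), 't': array([-0.07366776,  0.53157596,  1.14613778])}
top sample_center 0.85 [202. 212. 225. 235.] 305
top sample_center 0.83 [260. 204. 284. 221.] 268
top sample_center 0.82 [160. 260. 187. 278.] 334
top sample_center 0.65 [380. 146. 401. 166.] 364
top reject_center 0.86 [204. 148. 218. 167.] 335
top low_center 0.78 [204. 181. 217. 197.] 237
top low_
[... 194 characters left out ...]
'fy': 368.71505683272323, 'cx': 255.3924162303713, 'cy': 187.18494632646525, 'R': array([[-0.92514822, -0.37925174, -0.01639788],
       [-0.26727757,  0.68145601, -0.68130786],
       [ 0.26956162, -0.62592797, -0.7318133 ]]), 't': array([0.45659885, 0.30035139, 0.97645966])}
side sample_center 0.93 [287. 308. 306. 333.] 417
side sample_center 0.74 [264. 204. 286. 227.] 316
side sample_center 0.73 [255. 251. 276. 264.] 394
side sample_center 0.2 [262. 126. 277. 144.] 188
side reject_center 0.68 [192. 230. 215. 255.] 326
side low_center 0.61 [225. 245. 242. 264.] 250
side tray 0.84 [168. 214. 296. 299.] 5135
side bin 0.71 [153. 291. 248. 384.] 5950
side camera 0.73 [282. 143. 311. 191.] 1039
```

View pics/top0.png

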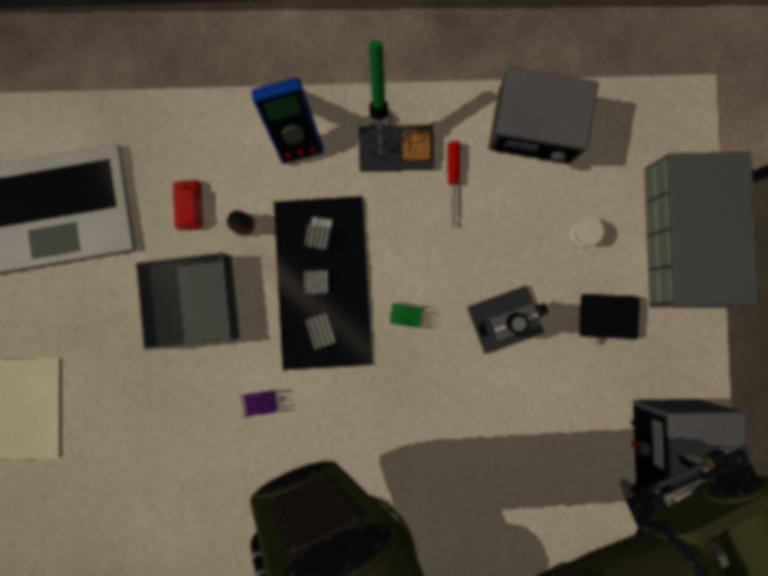

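View pics/side0.png

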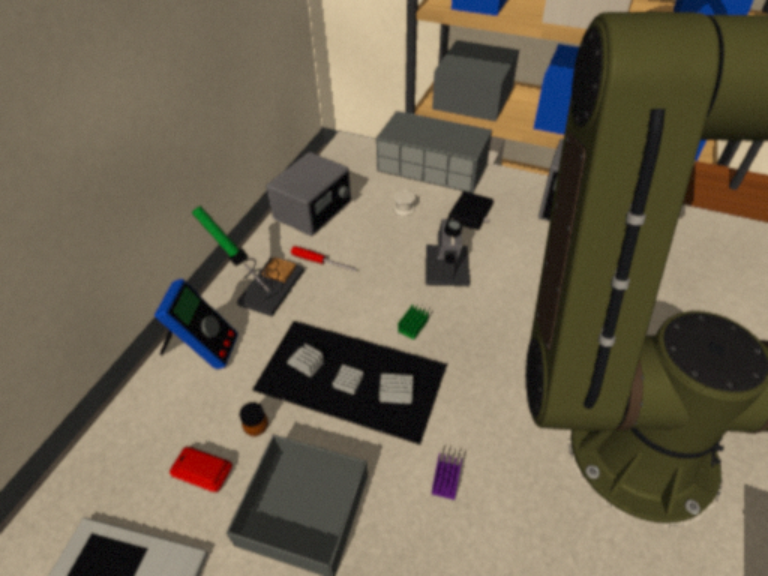

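The top view shows the tray at about (324,282) in the 768x576 picture, with the far tall sink at (318,232) and the near one at (320,330). The bin is at (188,300), the camera at (508,318), and the adapter sits right beside the camera. The green and purple parts outside the tray are decoys. Next I measure positions from depth.

```bash
cat > h.py <<'E'
import numpy as np,cv2
from scipy.spatial.transform import Rotation as Ro
def cloud(d,i,fish=False):
    v,u=np.mgrid[:384,:512].astype(float); x=(u-i["cx"])/i["fx"]; y=(v-i["cy"])/i["fy"]
    if fish:
        th=np.hypot(x,y)+1e-9; s=np.tan(np.minimum(th,1.5))/th; x=x*s;y=y*s
    P=np.stack([x*d,y*d,d],-1)
    return (P-i["t"])@i["R"]   # R^T(P-t)
def rect(P):
    (c,s,a)=cv2.minAreaRect(P[:,:2].astype(np.float32)*1000); return np.round(c,1),np.round(s,1),round(a,1)
E
python3 - <<'E'
import pickle;from h import *
D=pickle.load(open("d0.pkl","rb"))
p,d,i=D["top"];C=cloud(d,i)
def win(l,t,r,b,zmin,zmax):
    Q=C[t:b,l:r].reshape(-1,3);dd=d[t:b,l:r].ravel();Q=Q[(dd>0)&(Q[:,2]>zmin)&(Q[:,2]<zmax)];return Q
for n,w in dict(far=(195,140,225,172),low=(198,176,224,201),near=(198,205,228,240)).items():
    Q=win(*w,0.013,0.06);print(n,len(Q),rect(Q),np.round(np.percentile(Q[:,2],[5,50,95]),3))
Q=win(85,165,165,240,0.045,0.08);print("bin",rect(Q),np.percentile(Q[:,2],[50,95]))
Q=win(305,185,372,242,0.03,0.2);print("cam",rect(Q),np.percentile(Q[:,2],[50,95,100]))
Q=win(305,185,372,242,0.004,0.03);print("base",rect(Q),np.percentile(Q[:,2],[50,95]))
Q=win(380,185,435,235,0.015,0.08);print("adapter",rect(Q),np.percentile(Q[:,2],[50,95]))
Q=win(175,125,255,255,-0.01,0.011);
E
```

```text
far 163 (array([637.4,  55.3]), array([41.4, 53.2]), 79.3) [0.014 0.033 0.039]
low 101 (array([542.2,  61.4]), array([44.6, 42.1]), 88.8) [0.014 0.018 0.022]
near 203 (array([446. ,  51.8]), array([59.1, 40.5]), 17.5) [0.016 0.033 0.04 ]
bin (array([509. , 311.6]), array([170.5, 173. ]), 5.5) [0.05648451 0.06110623]
cam (array([ 461.6, -311.7]), array([ 50.2, 130.1]), 19.1) [0.1080573  0.13062815 0.13448719]
base (array([ 470.3, -317.7]), array([192.5, 156.2]), 83.7) [0.01087657 0.01450767]
adapter (array([ 472.9, -526.7]), array([115.2, 148.2]), 6.3) [0.02676023 0.03051732]
```

{"op": "carry_out", "data": {
  "commands": [-1, 0, 0, 5, 0, 0, 0, -1, 0, 2, 10, 0, 0, 0, -1, 32, 53, 12, 0, 0, -0.59, -1, 32, 53, 12, 0, 0, -0.59, -1, 32, 53, 12, 0, 0, -0.59, -1, 32, 53, 12, 0, 0, -0.59, -1, 32, 53, 12, 0, 0, -0.59, -1, 32, 53, 12, 0, 0, -0.59, -1, 32, 53, 12, 0, 0, -0.59, -1, 32, 53, 12, 0, 0, -0.59, -1, 32, 53, 12, 0, 0, -0.59, -1, 32, 53, 12, 0, 0, -0.59]
}}

```text
time_s: 1.7
ee_pos: [0.4264, -0.1511, 0.3126]
eef_rot: [-3.141, -0.0, -1.759]
force: [-0.0, -1.9, -0.3]
grip_width: 0.0936
```

{"op": "carry_out", "data": {
  "commands": [-1, 11, 19, 1, 0, 0, 0, -1, 11, 19, 1, 0, 0, 0, -1, 11, 19, 1, 0, 0, 0, -1, 11, 19, 1, 0, 0, 0, -1, 11, 19, 1, 0, 0, 0, -1, 11, 19, 1, 0, 0, 0, -1, 11, 19, 1, 0, 0, 0, -1, 11, 19, 1, 0, 0, 0]
}}

```text
time_s: 2.37
ee_pos: [0.5363, 0.0389, 0.3223]
eef_rot: [-3.142, -0.001, -1.758]
force: [-0.1, 0.1, 0.1]
grip_width: 0.0939
```

```bash
cat > snap.py <<'E'
import sys,pickle
from h import *
from station import ctrl, viewer, nets
def snap(name,things=()):
    i=viewer.camera_info("wrist");p,d=viewer.camera("wrist")
    S={t:nets.silhouettes("wrist",t)[:4] for t in things}
    pickle.dump((p,d,i,S),open(name+".pkl","wb"));cv2.imwrite(f"pics/{name}.png",cv2.resize(p,(768,576)))
    o=ctrl.get_obs();print({k:np.round(o[k],4) for k in("time_s","ee_pos","eef_rot","qpos","grip_width","force")})
    return p,d,i,S
E
python3 - <<'E'
from snap import *
p,d,i,S=snap("w1",("sample_center","reject_center","low_center"))
C=cloud(d,i,True);print("cam pos",-i["R"].T@i["t"],i["R"][2],i["fx"])
for t in S:
  for r in S[t]:
    Q=C[r["region"]&(d>0)];Q=Q[(Q[:,2]>.015)&(Q[:,2]<.06)]
    if len(Q)>20: print(t,round(r["confidence"],2),np.round(r["extent"]),len(Q),rect(Q),np.round(np.percentile(Q[:,2],[5,50,95]),3))
E
```

```text
{'time_s': np.float64(2.5667), 'ee_pos': array([0.5361, 0.0377, 0.3229]), 'eef_rot': array([-3.1404e+00, -2.0000e-04, -1.7608e+00]), 'qpos': array([ 2.2000e-03,  2.1020e-01,  1.3642e+00, -4.0000e-04,  1.5661e+00,
        1.7630e+00]), 'grip_width': np.float64(0.0942), 'force': array([ 0.4341,  0.0759, -0.0193])}
cam pos [0.60841091 0.02472184 0.50197872] [-0.25692185  0.04925812 -0.96517605] 297.3186396354542
sample_center 0.88 [238. 190. 279. 235.] 638 (array([443. ,  54.1]), array([60.4, 40.4]), 17.5) [0.017 0.034 0.039]
sample_center 0.69 [332. 164. 369. 192.] 658 (array([ 470.6, -111.8]), array([59.5, 41.3]), 79.8) [0.016 0.03  0.035]
sample_center 0.59 [192. 272. 224. 290.] 346 (array([309.3, 180.9]), array([32.1, 60.1]), 5.3) [0.017 0.028 0.035]
sample_center 0.59 [409. 128. 494. 203.] 191 (array([ 463., -303.]), array([ 53.8, 109.6]), 44.3) [0.016 0.033 0.056]
reject_center 0.66 [219.  79. 248. 117.] 339 (array([629.5,  59. ]), array([40.4, 42.1]), 79.1) [0.024 0.038 0.04 ]
low_center 0.91 [227. 141. 262. 171.] 288 (array([539.8,  64.3]), array([43.9, 44.5]), 0.4) [0.017 0.02  0.022]
```

View pics/w1.png

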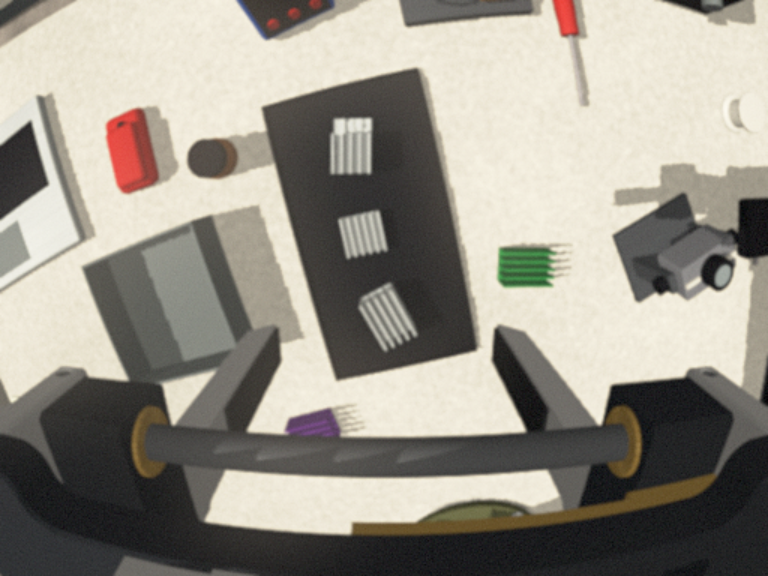

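The wrist view confirms it: the far sink at (352,147) has broken fins at its far end, so it is the reject. The near sink at (387,317) is whole. I'll pick up the reject.

{"op": "carry_out", "data": {
  "commands": [-1, 10, 1.9, 0, 0, 0, 0, -1, 10, 1.9, -10, 0, 0, 0, -1, 9.8, 1.9, -20, 0, 0, 0, -1, 9.8, 1.9, -27, 0, 0, 0, -1, 9.8, 1.9, -27, 0, 0, 0, -1, 9.8, 1.9, -27, 0, 0, 0, -1, 9.8, 1.9, -27, 0, 0, 0, -1, 9.8, 1.9, -29, 0, 0, 0, -1, 9.8, 1.9, -31.3, 0, 0, 0, -1, 9.8, 1.9, -31.3, 0, 0, 0, -1, 9.8, 1.9, -31.3, 0, 0, 0, -1, 9.8, 1.9, -31.3, 0, 0, 0]
}}

```text
time_s: 3.57
ee_pos: [0.6341, 0.0558, 0.0104]
eef_rot: [-3.14, -0.0, -1.762]
force: [-0.1, -0.4, 0.5]
grip_width: 0.0937
```

{"op": "carry_out", "data": {
  "commands": [1, 0, 0, 0, 0, 0, 0, 1, 0, 0, 0, 0, 0, 0, 1, 0, 0, 0, 0, 0, 0, 1, 0, 0, 0, 0, 0, 0, 1, 0, 0, 0, 0, 0, 0, 1, 0, 0, 0, 0, 0, 0, 1, 0, 0, 0, 0, 0, 0, 1, 0, 0, 0, 0, 0, 0],
  "force": 25
}}

```text
time_s: 4.23
ee_pos: [0.6341, 0.0558, 0.0104]
eef_rot: [-3.14, -0.0, -1.762]
force: [-0.4, 0.3, 0.8]
grip_width: 0.0442
```

{"op": "carry_out", "data": {
  "commands": [1, 0, 0, 0, 0, 0, 0, 1, 0, 0, 0, 0, 0, 0, 1, 0, 0, 0, 0, 0, 0, 1, 0, 0, 2, 0, 0, 0, 1, 0, 0, 5, 0, 0, 0, 1, 0, 0, 9, 0, 0, 0, 1, 0, 0, 13, 0, 0, 0, 1, -1, 2, 15, 0, 0, 0, 1, -4, 6, 15, 0, 0, 0, 1, -6, 10, 15, 0, 0, 0, 1, -8, 14, 15, 0, 0, 0, 1, -10, 18, 15, 0, 0, 0]
}}

```text
time_s: 5.23
ee_pos: [0.5407, 0.2215, 0.1606]
eef_rot: [-3.14, -0.0, -1.762]
force: [0.2, 0.7, -1.2]
grip_width: 0.04
```

{"op": "carry_out", "data": {
  "commands": [1, -2, 4, 0, 0, 0, 0, 1, -3.4, 8, 0, 0, 0, 0, 1, -3.4, 9.1, 0, 0, 0, 0, 1, -3.4, 9.1, -3, 0, 0, 0, 1, -3.4, 9.1, -7, 0, 0, 0, 1, -3.4, 9.1, -10, 0, 0, 0, 1, -3.4, 9.1, -13, 0, 0, 0, 1, -3.4, 9.1, -14, 0, 0, 0, 1, -3.4, 9.1, -14, 0, 0, 0, 1, -3.4, 9.1, -14, 0, 0, 0]
}}

```text
time_s: 6.07
ee_pos: [0.5071, 0.3128, 0.0216]
eef_rot: [-3.14, 0.0, -1.762]
force: [0.5, -0.1, -0.0]
grip_width: 0.0394
```

{"op": "carry_out", "data": {
  "commands": [-0.4, 0, 0, 0, 0, 0, 0, -0.4, 0, 0, 0, 0, 0, 0, -0.4, 0, 0, 0, 0, 0, 0, -0.4, 0, 0, 0, 0, 0, 0, -0.4, 0, 0, 0, 0, 0, 0, -0.4, 0, 0, 4, 0, 0, 0, -0.4, 0, 0, 8, 0, 0, 0, -0.4, 0, 0, 12, 0, 0, 0, -0.4, 0, 0, 16, 0, 0, 0, -1, -2, -4, 18, 0, 0, 0.1, -1, -3, -8, 18, 0, 0, 0.2, -1, -4, -12, 18, 0, 0, 0.3]
}}

```text
time_s: 7.07
ee_pos: [0.4679, 0.1976, 0.203]
eef_rot: [-3.137, 0.001, -1.456]
force: [1.3, -0.3, -0.1]
grip_width: 0.0824
```

{"op": "carry_out", "data": {
  "commands": [-1, -1, -4, 0, 0, 0, 0.1, -1, -2.3, -8, 0, 0, 0, 0.19, -1, -2.3, -12, 0, 0, 0, 0.19, -1, -2.3, -14.5, 0, 0, 0, 0.19, -1, -2.3, -14.5, 0, 0, 0, 0.19, -1, -2.3, -14.5, 0, 0, 0, 0.19]
}}

```text
time_s: 7.57
ee_pos: [0.445, 0.0518, 0.2034]
eef_rot: [-3.136, 0.001, -1.268]
force: [0.8, -0.6, -0.3]
grip_width: 0.0941
```

```bash
python3 - <<'E'
from snap import *
p,d,i,S=snap("w2",("sample_center","reject_center"))
C=cloud(d,i,True)
for t in S:
  for r in S[t]:
    Q=C[r["region"]&(d>0)];Q=Q[(Q[:,2]>.015)&(Q[:,2]<.06)]
    if len(Q)>20: print(t,round(r["confidence"],2),np.round(r["extent"]),len(Q),rect(Q),np.round(np.percentile(Q[:,2],[5,50,95]),3))
E
```

```text
{'time_s': np.float64(7.7167), 'ee_pos': array([0.445 , 0.0534, 0.2031]), 'eef_rot': array([-3.1366e+00,  9.0000e-04, -1.2650e+00]), 'qpos': array([0.0364, 0.07  , 1.7992, 0.0023, 1.2679, 1.3007]), 'grip_width': np.float64(0.094), 'force': array([ 0.0707,  0.0264, -0.7483])}
sample_center 0.89 [351. 166. 400. 215.] 434 (array([ 470.1, -110.8]), array([58.8, 39.9]), 80.5) [0.017 0.034 0.035]
sample_center 0.84 [239. 148. 275. 200.] 634 (array([443.8,  54.7]), array([59.4, 39.4]), 17.8) [0.021 0.038 0.04 ]
sample_center 0.64 [123. 219. 159. 256.] 837 (array([302.8, 184.1]), array([41.7, 52.6]), 8.3) [0.019 0.03  0.035]
reject_center 0.73 [ 62.  50. 114.  99.] 1029 (array([504.4, 312.4]), array([42.3, 46. ]), 78.1) [0.02  0.034 0.039]
```

View pics/w2.png

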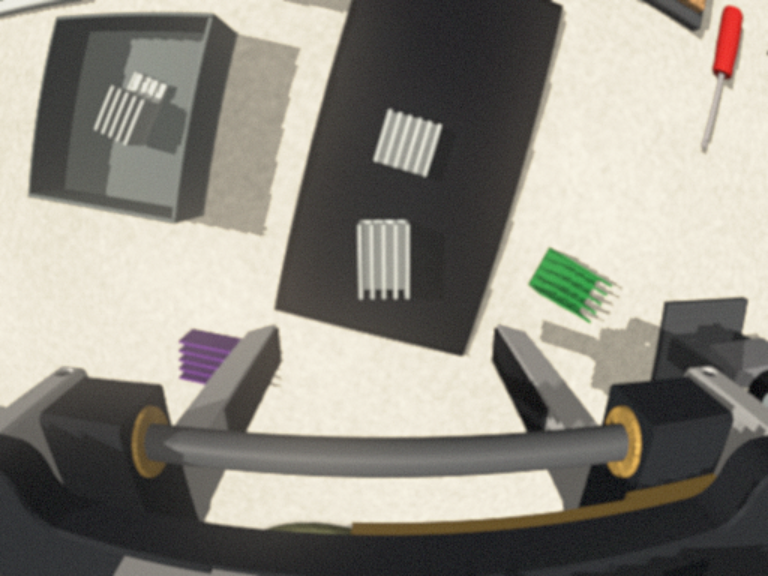

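The reject stands in the bin at (130,110). The sound sink lies at (383,258), between the jaws and aligned with them. I'll descend and grip it.

{"op": "carry_out", "data": {
  "commands": [-1, 0, 0, -4, 0, 0, 0, -1, 0, 0, -8, 0, 0, 0, -1, 0, 0, -12, 0, 0, 0, -1, 0, 0, -15, 0, 0, 0, -1, 0, 0, -17, 0, 0, 0, -1, 0, 0, -19.3, 0, 0, 0, -1, 0, 0, -19.3, 0, 0, 0, -1, 0, 0, -19.3, 0, 0, 0]
}}

```text
time_s: 8.38
ee_pos: [0.4446, 0.0542, 0.0098]
eef_rot: [-3.139, 0.002, -1.264]
force: [0.3, 0.6, 0.5]
grip_width: 0.0941
```

{"op": "carry_out", "data": {
  "commands": [1, 0, 0, 0, 0, 0, 0, 1, 0, 0, 0, 0, 0, 0, 1, 0, 0, 0, 0, 0, 0, 1, 0, 0, 0, 0, 0, 0, 1, 0, 0, 0, 0, 0, 0, 1, 0, 0, 0, 0, 0, 0, 1, 0, 0, 0, 0, 0, 0, 1, 0, 0, 0, 0, 0, 0, 1, 0, 0, 0, 0, 0, 0, 1, 0, 0, 0, 0, 0, 0, 1, 0, 0, 0, 0, 0, 0],
  "force": 30
}}

```text
time_s: 9.3
ee_pos: [0.4446, 0.0542, 0.0098]
eef_rot: [-3.139, 0.001, -1.264]
force: [-1.2, 0.2, 2.1]
grip_width: 0.0397
```

{"op": "carry_out", "data": {
  "commands": [1, 0, 0, 2, 0, 0, 0, 1, 0, 0, 5, 0, 0, 0, 1, 0, 0, 9, 0, 0, 0.1, 1, 0, 0, 13, 0, 0, 0.2, 1, 0, -2, 17, 0, 0, 0.3, 1, 0, -4, 21, 0, 0, 0.42, 1, 0, -7, 24, 0, 0, 0.54, 1, 0, -10, 27, 0, 0, 0.66, 1, -1, -13, 29, 0, 0, 0.78, 1, -1.5, -16, 29, 0, 0, 0.9, 1, -1.5, -19, 29, 0, 0, 1.02, 1, -1.5, -21, 29, 0, 0, 1.14]
}}

```text
time_s: 10.3
ee_pos: [0.429, -0.158, 0.3002]
eef_rot: [-3.139, 0.001, -0.135]
force: [-0.4, 0.1, -1.0]
grip_width: 0.0396
```

{"op": "carry_out", "data": {
  "commands": [1, 0, -0.5, 0, 0, 0, 0.12, 1, 0, -0.5, 0, 0, 0, 0.24, 1, 0, -0.5, 0, 0, 0, 0.36, 1, 0, -0.5, 0, 0, 0, 0.46, 1, 0, -0.5, 0, 0, 0, 0.46, 1, 0, -0.5, 0, 0, 0, 0.46]
}}

```text
time_s: 10.8
ee_pos: [0.4289, -0.163, 0.3001]
eef_rot: [-3.139, 0.001, 0.322]
force: [0.2, 0.5, -0.4]
grip_width: 0.04
```

```bash
python3 - <<'E'
from snap import *
p,d,i,S=snap("w3",("camera","lens","adapter_center"))
C=cloud(d,i,True)
np.set_printoptions(suppress=True,precision=4)
for t in S:
  for r in S[t]:
    Q=C[r["region"]&(d>0)]
    if len(Q)>20: print(t,round(r["confidence"],2),np.round(r["extent"]),len(Q),rect(Q),np.round(np.percentile(Q[:,2],[5,50,95]),3))
E
```

```text
{'time_s': np.float64(11.0), 'ee_pos': array([ 0.429 , -0.1629,  0.3002]), 'eef_rot': array([-3.1391e+00,  7.0000e-04,  3.2290e-01]), 'qpos': array([-4.4350e-01,  3.5000e-02,  1.6108e+00,  1.3000e-03,  1.4980e+00,
       -7.6650e-01]), 'grip_width': np.float64(0.0395), 'force': array([ 0.1122,  1.1459, -0.7439])}
camera 0.9 [219. 264. 268. 292.] 589 (array([ 460.7, -272.3]), array([ 84.1, 275. ]), 5.2) [0.012 0.128 0.133]
camera 0.48 [228. 270. 261. 290.] 492 (array([ 436.1, -242.6]), array([ 48.3, 212.9]), 18.8) [0.087 0.129 0.132]
lens 0.73 [230. 267. 265. 292.] 518 (array([ 445.3, -269.2]), array([ 48.3, 162.3]), 18.8) [0.087 0.129 0.132]
adapter_center 0.72 [203. 321. 249. 349.] 996 (array([ 461.9, -354.5]), array([ 79.5, 420.7]), 4.3) [0.027 0.028 0.03 ]
```

View pics/w3.png

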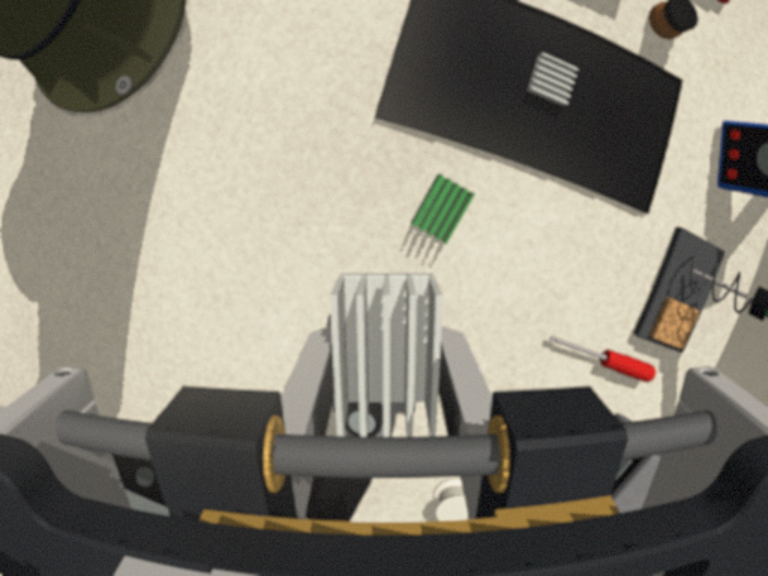

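{"op": "carry_out", "data": {
  "commands": [1, -1, -1, 0, 0, 0, -0.12, 1, -2, -2, 0, 0, 0, -0.24, 1, -3, -3, 0, 0, 0, -0.36, 1, -4, -4, 0, 0, 0, -0.48, 1, -5, -5, 0, 0, 0, -0.6, 1, -6, -6, 0, 0, 0, -0.72, 1, -7, -7, 0, 0, 0, -0.84, 1, -8, -8, 0, 0, 0, -0.96, 1, -9, -9, 0, 0, 0, -1.08, 1, -9, -10, 0, 0, 0, -1.2, 1, -9, -11, 0, 0, 0, -1.32, 1, -9, -11, 0, 0, 0, -1.44]
}}

```text
time_s: 12.0
ee_pos: [0.3388, -0.2741, 0.3001]
eef_rot: [-3.139, 0.001, -1.126]
force: [-0.1, -0.3, -1.9]
grip_width: 0.04
```

{"op": "carry_out", "data": {
  "commands": [1, 0, 0, 0, 0, 0, -0.1, 1, 0, 0, 0, 0, 0, -0.1, 1, 0, 0, 0, 0, 0, -0.1]
}}

```text
time_s: 12.25
ee_pos: [0.3388, -0.274, 0.3001]
eef_rot: [-3.139, 0.001, -1.223]
force: [0.2, 0.2, -1.1]
grip_width: 0.0396
```

```bash
python3 - <<'E'
from snap import *
p,d,i,S=snap("w4",("camera","lens","adapter_center"))
C=cloud(d,i,True)
for t in S:
  for r in S[t]:
    Q=C[r["region"]&(d>0)]
    if len(Q)>20: print(t,round(r["confidence"],2),np.round(r["extent"]),len(Q),rect(Q),np.round(np.percentile(Q[:,2],[5,50,95]),3))
r=S["camera"][0]["extent"] if S["camera"] else [200,60,320,160]
l,t,R,b=[int(v) for v in r];l-=10;t-=10;R+=10;b+=10;l=max(l,0);t=max(t,0)
s=min(780/(R-l),590/(b-t));print("crop",l,t,R,b,s)
cv2.imwrite("pics/w4c.png",cv2.resize(p[t:b,l:R],None,fx=s,fy=s,interpolation=cv2.INTER_CUBIC))
E
```

```text
{'time_s': np.float64(12.45), 'ee_pos': array([ 0.3388, -0.274 ,  0.3001]), 'eef_rot': array([-3.1392e+00,  6.0000e-04, -1.2235e+00]), 'qpos': array([-0.7655, -0.0215,  1.6679,  0.0024,  1.4948,  0.4578]), 'grip_width': np.float64(0.0397), 'force': array([ 0.2125,  0.0973, -0.7689])}
camera 0.8 [265.  61. 364. 132.] 5255 (array([ 459.1, -309.7]), array([102.8, 131.5]), 20.0) [0.011 0.094 0.131]
lens 0.81 [280.  74. 350. 116.] 2381 (array([ 467.4, -323.4]), array([ 58.9, 117. ]), 18.8) [0.096 0.113 0.132]
crop 254 50 373 142 6.413043478260869
```

View pics/w4c.png

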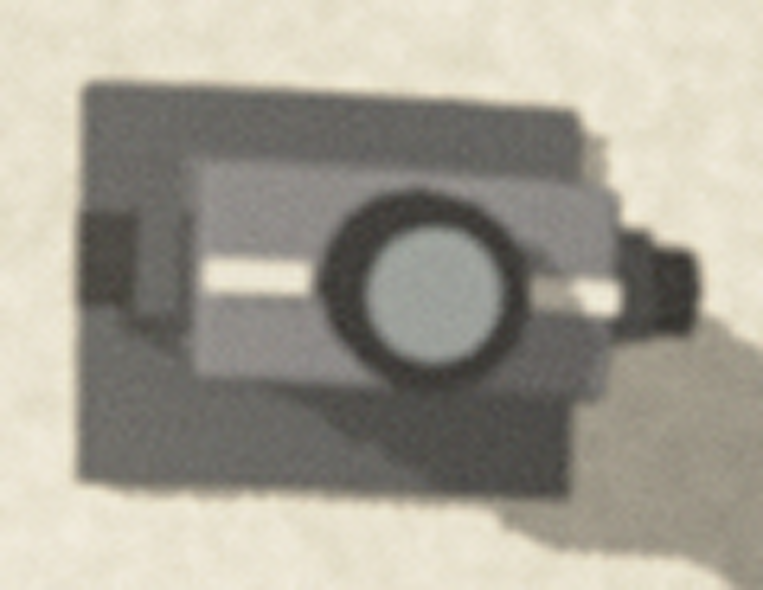

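The crop shows the head face with the lens glass centred at crop (432,293), which is pixel (321.4,95.7). I'll fit the planes.

```bash
cat > fit.py <<'E'
import pickle,sys;from h import *
np.set_printoptions(suppress=True,precision=4)
p,d,i,S=pickle.load(open("w4.pkl","rb"));C=cloud(d,i,True)
v,u=np.mgrid[:384,:512];x0,y0,s=254,50,6.413
cu,cv_=(u-x0+.5)*s,(v-y0+.5)*s
def plane(m):
    Q=C[m&(d>0)]
    for _ in range(6):
        c=np.median(Q,0) if _==0 else Q.mean(0);n=np.linalg.svd(Q-Q.mean(0))[2][2];n*=np.sign(n[2]);r=(Q-Q.mean(0))@n;Q=Q[abs(r)<max(2*r.std(),.001)]
    return Q.mean(0),n,r.std(),len(Q)
rr=np.hypot(cu-432,cv_-293)
glass=rr<55; ring=(np.hypot(cu-430,cv_-292)<95)&(rr>72)&(cu>360)
face=((cu>215)&(cu<310)|(cu>540)&(cu<590))&(cv_>190)&(cv_<360)
for nm,m in(("glass",glass),("ring",ring),("face",face)):
    c,n,sd,k=plane(m);print(nm,c,n,sd,k,"tilt",np.arccos(n[2]),"az deg",np.degrees(np.arctan2(n[1],n[0])))
c,n,_,_=plane(face); 
b=((cu>200)&(cu<315)|(cu>535)&(cu<605))&(cv_>170)&(cv_<375)
Q=C[b&(d>0)];h=(Q-c)@n;Q=Q[abs(h)<.004]
ax=np.cross([0,0,1],n);ax/=np.linalg.norm(ax);ay=np.cross(n,ax)
uv=np.c_[(Q-c)@ax,(Q-c)@ay];print("face rect in (hor,up) mm",rect(uv),"horiz axis",ax)
cc,sz,a=rect(uv);print("face centre",c+cc[0]/1e3*ax+cc[1]/1e3*ay)
G=C[glass&(d>0)];print("glass h above face mm",np.percentile((G-c)@n,[10,50,90])*1e3)
G=C[(rr<110)&(d>0)];h=(G-c)@n;print(np.histogram(h*1e3,bins=np.arange(-4,32,2)))
k=G[h>np.percentile(h,97)-.004];q=np.c_[(k-c)@ax,(k-c)@ay]*1e3;e=cv2.minEnclosingCircle(q.astype(np.float32));print("front circle",e,"centre",c+e[0][0]/1e3*ax+e[0][1]/1e3*ay+np.median((k-c)@n)*n)
E
python3 fit.py
```

```text
glass [ 0.452  -0.3113  0.1302] [-0.1593 -0.0361  0.9866] 0.0005100291957195951 194 tilt 0.16407771195170628 az deg -167.2266935680943
ring [ 0.4536 -0.3135  0.1301] [-0.1534 -0.0451  0.9871] 0.0006998985713905661 224 tilt 0.1606054243688667 az deg -163.60675493468014
face [ 0.4539 -0.3026  0.1104] [-0.152  -0.0503  0.9871] 0.0006026980193134427 407 tilt 0.16077208390139847 az deg -161.68869693056592
face rect in (hor,up) mm (array([6.6, 0.4]), array([80. , 38.1]), 3.6) horiz axis [ 0.3142 -0.9494  0.    ]
face centre [ 0.4564 -0.3088  0.1105]
glass h above face mm [19.3661 20.3052 21.1699]
(array([  1,  43,  40,  11,   7,   4,   7,  10,   6,   7,  16, 341, 399,
         5,   0,   0,   0]), array([-4, -2,  0,  2,  4,  6,  8, 10, 12, 14, 16, 18, 20, 22, 24, 26, 28,
       30]))
front circle ((8.227286338806152, -1.3450673818588257), 18.942846298217773) centre [ 0.4522 -0.3118  0.13  ]
```

```bash
cat > part.py <<'E'
import pickle,sys;from h import *
np.set_printoptions(suppress=True,precision=4)
for nm,pos,e in(("w3",[.4290,-.1629,.3002],[-3.1391,.0007,.3229]),("w4",[.3388,-.2740,.3001],[-3.1392,.0006,-1.2235])):
    p,d,i,S=pickle.load(open(nm+".pkl","rb"));C=cloud(d,i,True);T=Ro.from_euler("xyz",e).as_matrix()
    L=(C-pos)@T*1e3
    m=(d>0)&(abs(L[...,0])<30)&(abs(L[...,1])<45)&(L[...,2]>-48)&(L[...,2]<5)
    g=p.astype(int).sum(-1)
    top=m&(L[...,2]<-38);print(nm,m.sum(),top.sum(),np.histogram(L[m][:,2],bins=np.arange(-48,6,4)))
    Q=L[m]; 
    for a in range(3): print("xyz"[a],np.percentile(Q[:,a],[1,5,50,95,99]))
    Q=Q[(abs(Q[:,1])>9)] # away from pads
    print("off-pad x",np.percentile(Q[:,0],[1,5,50,95,99]), "y",np.percentile(Q[:,1],[1,99]), rect(Q/1e3), "zmin",np.percentile(Q[:,2],[1,5,20]))
    # wrist cam in tool
    print("cam in tool",(-i["R"].T@i["t"]-pos)@T*1e3)
    ys,xs=np.where(m);print(xs.min(),ys.min(),xs.max(),ys.max())
E
python3 part.py
```

```text
w3 7981 452 (array([ 180,  174,  177,  174, 1805,  736,  338,  313,  257,  257,  229,
       2594,  714]), array([-48, -44, -40, -36, -32, -28, -24, -20, -16, -12,  -8,  -4,   0,
         4]))
x [-28.4912 -22.7916  -2.1882  21.6556  27.6246]
y [-32.1104 -31.7636  -9.3652  22.8485  26.5545]
z [-46.1635 -39.1584 -14.6848   0.3032   1.6875]
off-pad x [-28.9866 -24.6717  -1.6566  23.619   27.9822] y [-32.1391  26.8515] (array([-0.1, -2.3]), array([60.4, 59.6]), 89.6) zmin [-45.8155 -37.2282 -28.5802]
cam in tool [  -2.6519  -76.9978 -179.5755]
203 182 320 290
w4 8046 472 (array([ 193,  188,  182,  169, 1868,  675,  365,  299,  274,  252,  231,
       2732,  582]), array([-48, -44, -40, -36, -32, -28, -24, -20, -16, -12,  -8,  -4,   0,
         4]))
x [-28.4853 -22.52    -0.5138  22.5082  28.4272]
y [-28.7296 -28.4121  -6.179   26.197   29.8298]
z [-46.5112 -39.5114 -14.9611   0.1974   1.7134]
off-pad x [-20.6665 -19.2667  -1.0574  17.296   18.7177] y [-28.7902  30.2901] (array([-0.9,  1. ]), array([40.4, 60.4]), 0.0) zmin [-29.8129 -29.1565 -28.3378]
cam in tool [  -0.8381  -73.5443 -179.6768]
200 182 318 290
```

```bash
cat > goal.py <<'E'
from h import *
from station import ctrl
np.set_printoptions(suppress=True,precision=4)
def goal(lens=(.4550,-.3118,.1295),tilt=.161,az=19.2,off=(0,-.00185,-.0112),lift=0):
    a=np.radians(az);n=np.array([-np.sin(tilt)*np.cos(a),-np.sin(tilt)*np.sin(a),np.cos(tilt)])
    y=np.cross(-n,[np.cos(a),np.sin(a),0]);y/=np.linalg.norm(y);x=np.cross(y,-n);R=np.c_[x,y,-n]
    return np.array(lens)+(.077+lift)*n-R@np.array(off),R,n
def delta(**k):
    o=ctrl.get_obs();P,R,n=goal(**k);Rc=Ro.from_euler("xyz",o["eef_rot"]).as_matrix()
    print("goal",P,"d cm",(P-o["ee_pos"])*100,"rotvec",Ro.from_matrix(R@Rc.T).as_rotvec(),"from",o["ee_pos"],o["eef_rot"])
if __name__=="__main__": delta(lift=.09);delta()
E
python3 goal.py
```

```text
goal [ 0.432  -0.3218  0.2833] d cm [ 9.3193 -4.7788 -1.6825] rotvec [-0.0793 -0.1607  1.5547] from [ 0.3388 -0.274   0.3001] [-3.1392  0.0006 -1.2235]
goal [ 0.4456 -0.317   0.1944] d cm [ 10.6818  -4.3044 -10.5662] rotvec [-0.0793 -0.1607  1.5547] from [ 0.3388 -0.274   0.3001] [-3.1392  0.0006 -1.2235]
```

{"op": "carry_out", "data": {
  "commands": [1, 1, -0.5, 0, -0.006, -0.012, 0.12, 1, 2, -1, 0, -0.012, -0.025, 0.24, 1, 3, -1.5, 0, -0.018, -0.037, 0.36, 1, 4, -2, 0, -0.025, -0.05, 0.48, 1, 5, -2.5, 0, -0.031, -0.062, 0.6, 1, 6, -3, 0, -0.037, -0.074, 0.72, 1, 7, -3.5, 0, -0.043, -0.087, 0.84, 1, 8, -4, 0, -0.049, -0.1, 0.96, 1, 9, -4.8, -1, -0.055, -0.112, 1.08, 1, 9.3, -4.8, -1.7, -0.061, -0.124, 1.2, 1, 9.3, -4.8, -1.7, -0.067, -0.136, 1.32, 1, 9.3, -4.8, -1.7, -0.073, -0.15, 1.44]
}}

```text
time_s: 13.45
ee_pos: [0.4319, -0.3218, 0.2825]
eef_rot: [-3.131, -0.152, 0.227]
force: [-0.6, -0.3, -1.6]
grip_width: 0.0398
```

```bash
python3 goal.py
```

```text
goal [ 0.432  -0.3218  0.2833] d cm [0.0078 0.0005 0.0834] rotvec [-0.0071 -0.0115  0.1069] from [ 0.4319 -0.3218  0.2825] [-3.1314 -0.1519  0.2267]
goal [ 0.4456 -0.317   0.1944] d cm [ 1.3703  0.475  -8.8002] rotvec [-0.0071 -0.0115  0.1069] from [ 0.4319 -0.3218  0.2825] [-3.1314 -0.1519  0.2267]
```

{"op": "carry_out", "data": {
  "commands": [1, 0, 0, 0, -0.007, -0.0115, 0.107, 1, 0, 0, 0, -0.007, -0.0115, 0.107, 1, 0.3, 0.1, -2, -0.007, -0.0115, 0.107, 1, 0.6, 0.2, -4, -0.007, -0.0115, 0.107, 1, 0.9, 0.32, -6, -0.007, -0.0115, 0.107, 1, 1.2, 0.42, -7.7, -0.007, -0.0115, 0.107, 1, 1.37, 0.47, -8.8, -0.007, -0.0115, 0.107, 1, 1.37, 0.47, -8.8, -0.007, -0.0115, 0.107, 1, 1.37, 0.47, -8.8, -0.007, -0.0115, 0.107]
}}

```text
time_s: 14.2
ee_pos: [0.4457, -0.3171, 0.1948]
eef_rot: [-3.141, -0.161, 0.334]
force: [0.5, 0.2, -1.0]
grip_width: 0.0395
```

```bash
python3 - <<'E'
from snap import *
import goal
goal.delta()
p,d,i,S=snap("w5")
ps,ds=viewer.camera("side");pt,dt=viewer.camera("top")
pickle.dump({"side":(ps,ds,viewer.camera_info("side")),"top":(pt,dt,viewer.camera_info("top"))},open("d5.pkl","wb"))
a=cv2.resize(ps[110:215,230:370],(560,420),interpolation=cv2.INTER_CUBIC)
cv2.imwrite("pics/s5.png",a)
E
```

```text
goal [ 0.4456 -0.317   0.1944] d cm [-0.006   0.0059 -0.031 ] rotvec [-0.0003 -0.0004  0.0011] from [ 0.4457 -0.3171  0.1948] [-3.1412 -0.1607  0.334 ]
{'time_s': np.float64(14.25), 'ee_pos': array([ 0.4459, -0.3173,  0.1954]), 'eef_rot': array([ 3.1408, -0.1614,  0.3344]), 'qpos': array([-0.7562,  0.2517,  1.6147,  0.1529,  1.2034, -1.1403]), 'grip_width': np.float64(0.0397), 'force': array([ 0.5715, -0.3963, -1.0713])}
```

View pics/s5.png

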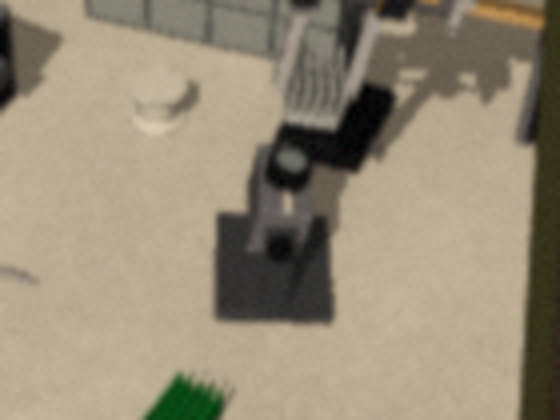

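View pics/w5.png

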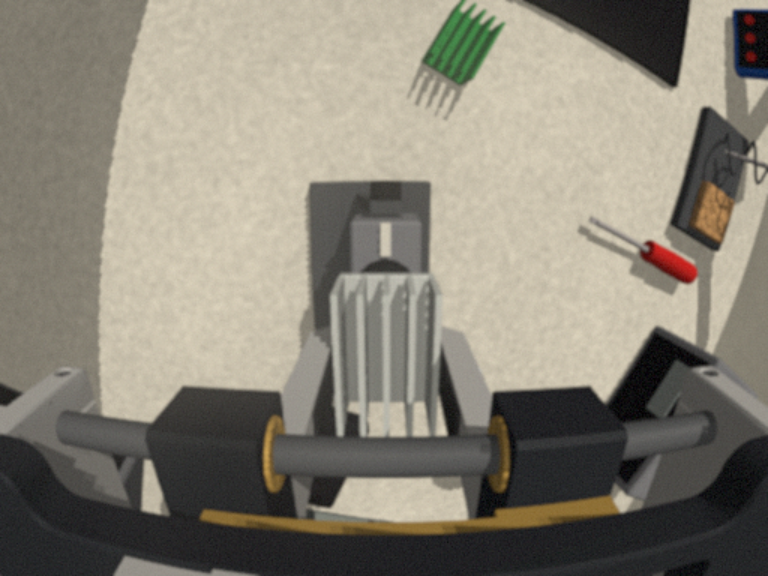

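The wrist view shows the part's centre line at column 386, in line with the head's stripe at (386,238) and parallel to it. The side crop shows clear air between the part at (315,120) and the lens at (290,160). I'll check numerically with both cameras.

```bash
python3 - <<'E'
import pickle;from h import *;from goal import goal
np.set_printoptions(suppress=True,precision=3)
P,R,n=goal();lens=np.array([.4550,-.3118,.1295]);cen=lens+.077*n
D=pickle.load(open("d5.pkl","rb"));p,d,i=D["side"]
def pr(X,i): c=i["R"]@X+i["t"];return np.array([i["cx"]+i["fx"]*c[0]/c[2],i["cy"]+i["fy"]*c[1]/c[2]])
cr=lambda X:(pr(X,i)-[230,110]+.5)*4
print("lens",cr(lens))
for sx in(-1,1):
  for sy in(-1,1): print("underside corner",sx,sy,cr(cen+R@[sx*.02,sy*.03,.017]))
for sx in(-1,1): print("fintop +y",sx,cr(cen+R@[sx*.02,-.03,-.017]))
# side: lens and part clouds in lens frame
C=cloud(d,i);L=(C-lens)@R*1e3
m=(d>0)&(L[...,2]<-50)&(L[...,2]>-100)&(abs(L[...,0])<22)&(abs(L[...,1])<40);Q=L[m];print("side part in lens(x,y,-z)",len(Q),np.percentile(Q,[3,50,97],axis=0))
m=(d>0)&(abs(L[...,2])<8)&(np.hypot(L[...,0],L[...,1])<26);Q=L[m];print("side lens",len(Q),np.percentile(Q,[5,50,95],axis=0))
p,d,i,S=pickle.load(open("w5.pkl","rb"));C=cloud(d,i,True)+[.0028,0,-.001];L=(C-lens)@R*1e3
m=(d>0)&(abs(L[...,2]-20)<5)&(abs(L[...,0])<30)&(abs(L[...,1])<50);Q=L[m];print("wrist head face",len(Q),np.percentile(Q,[2,50,98],axis=0),rect(Q/1e3))
m=(d>0)&(L[...,2]<-56)&(L[...,2]>-98)&(abs(L[...,0])<22)&(abs(L[...,1])<38);Q=L[m];print("wrist part",len(Q),np.percentile(Q,[2,50,98],axis=0))
m=(d>0)&(abs(L[...,2]-105)<40)&(abs(L[...,0])<70)&(abs(L[...,1])<80)&(C[...,2]>.006)&(C[...,2]<.02);print("base",rect(C[m]))
E
```

```text
lens [290.196 160.774]
underside corner -1 -1 [335.254 132.516]
underside corner -1 1 [331.28   83.718]
underside corner 1 -1 [284.41  124.945]
underside corner 1 1 [282.192  76.295]
fintop +y -1 [346.915  98.412]
fintop +y 1 [294.963  90.586]
side part in lens(x,y,-z) 257 [[-19.917 -30.992 -96.044]
 [  0.041 -14.768 -82.202]
 [ 19.607  27.519 -63.378]]
side lens 85 [[-15.86  -18.678  -1.719]
 [ -0.292  -4.318   0.729]
 [ 13.716  13.287   5.572]]
wrist head face 1505 [[-21.147 -41.358  16.871]
 [  0.037 -28.019  20.486]
 [ 20.951 -11.665  23.37 ]] (array([ -0. , -25.9]), array([44.1, 32.3]), 0.6)
wrist part 6856 [[-19.483 -29.221 -94.813]
 [  0.006  -4.426 -71.178]
 [ 19.686  28.685 -64.242]]
base (array([ 461.4, -308.8]), array([101. , 123.1]), 19.3)
```

```bash
python3 - <<'E'
from station import ctrl,ticket
import goal;goal.delta();o=ctrl.get_obs();print(o["joint_vel"],o["grip_width"],o["time_s"])
print(ticket.hand_in())
E
```

```text
goal [ 0.4456 -0.317   0.1944] d cm [-0.0249  0.0444 -0.1249] rotvec [0.0012 0.0013 0.0006] from [ 0.4459 -0.3175  0.1957] [ 3.1401 -0.1618  0.3347]
[ 0.0003 -0.0003  0.0047 -0.0001 -0.0032 -0.004 ] 0.03977602092402541 14.35
the job is handed in; nothing more can be done
None
```

The job is handed in at 14.35 s. The reject is in the scrap bin, and the arm is holding the sound heat sink still in front of the inspection camera with a 30 N grip.

- **Reject:** the far heat sink in the tray had fins broken off at one end. I placed it in the bin first, and a wrist picture shows it standing there.
- **Sound heat sink:** by the wrist and side cameras it is centred on the lens to about 1 mm. Its underside is about 60 mm from the lens and square to it, with the long side parallel to the head (within about 0.5°).
- **Disagreements:**
  - The wrist camera's reported position was about 3 mm off in x, and the top camera seemed about 2 mm off in y. I corrected for the wrist offset, and the measured camera base then matched.
  - The last pose reading before hand-in was 1.3 mm further from the lens than my target. I left that as it was.
- **Other things on the bench:** no contact showed in the force readings. In the last pictures the camera, low heat sink and nearby items looked undisturbed, but I did not check every bystander again.

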